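Seat a rod blank in the finishing stand

TASK

Take the black rod blank off its wooden rest and slide it, pointed end first, through the row of steel rings on the plywood stand, from the largest ring towards the smallest, until the last ring stops it. Press its point gently but surely home in that ring by feel (the ring stands on a sliding foot held by friction: do not shove it along), then let go so that the blank stays lying in the rings, and leave everything else on the bench alone.

Things in the scene. Friction and masses are not known exactly. Their poses are not given: they have to be found in the camera images.
- blank: The rod blank: a straight black tube, 14 mm in diameter, about 90 g, 250 mm long. Origin on its axis; x runs along it towards the pointed end. The cone runs from x = +103 mm (14 mm thick) to the tip at +115 mm (5 mm thick); bare tube back to x = -115 mm, then a cork cap, 20 mm thick, to -135 mm. It starts lying level in the rest.
- tip (a point): The tip of the blank's pointed end, on its axis.
- grip (a point): Point on the blank's axis 174 mm behind the tip, midway between the rest's posts; axes as blank. A good place to hold it: fingers here stay clear of the first ring even with the blank home in the farthest place of the last ring.
- rest: Fixed wooden rest: board 190 x 50 x 12 mm, with two notched posts 8 mm thick, 34 mm wide and 65 mm high at x = -98 and +60 mm of its x axis. The blank lies in the notches, parallel to the rest's x axis, its axis 60 mm above the bench. Origin on the bench, under the blank's origin to within 4 mm.
- stand: Fixed stand: plywood base 250 x 80 x 15 mm (x from -40 to +210 mm) with four upright steel rings, 6 mm thick, in a row, their centres on one level line 110 mm above the bench, along x, which points from the largest ring to the smallest. Origin on the bench below the largest ring's centre. First three rings fixed; the last is on a sliding foot (see ring3).
- ring1 (a point): Centre of the first, largest ring, above the stand's origin: 24 mm hole, 34 mm outside. Axes as stand.
- ring2 (a point): Centre of the second ring, 40 mm along: 20 mm hole, 30 mm outside.
- ring3 (a point): Centre of the third ring, 80 mm along: 17 mm hole, 27 mm outside. Beyond it the last ring (11 mm hole) stops the cone; its middle starts anywhere 35 to 60 mm past this point, not measured: find it by feel. Home, the tip is about 8 mm past its near face. Its foot slips at about 16 N and must not be slid over 5 mm; a press of about 5 N (at least 3 N) seats the blank.
- jar: Bystander: amber glass jar, 52 mm in diameter, 65 mm tall. Origin at its base.
- spool: Bystander: thread spool, 38 mm in diameter, 38 mm tall. Origin at its base.
- tape: Bystander: roll of tape lying flat, 84 mm in diameter, 18 mm tall. Origin at its base.
- brush: Bystander: flat brush lying on the bench, 160 mm long along its x axis.
- bowl: Bystander: steel bowl, 130 mm in diameter, 45 mm tall. Origin at its base.
- offcut: Bystander: short black tube offcut standing on end, 26 mm in diameter, 50 mm tall. Origin at its base.

How it is judged:
By the outcome, as a careful person would: the job done as asked, in the order asked, and still so for the second after the job is handed in, with the robot touching nothing.
It also fails if it takes over 51 s, if anything falls off the work surface, if the arm or the gripper's body presses on something with over 40 N, if the wrist force passes 120 N, or if a joint passes its speed limit or range.

ROBOT

A 6-joint arm with a two-finger parallel gripper is mounted at the origin on the work surface. World frame = base frame: x ahead of the robot, y to its left, z up, the work surface at z = 0. Lengths are in m, angles in degrees, forces in N, time in s.
With the tool pointing down it reaches from about 0.3 to 0.75 m from the base axis. Payload 8.5 kg.
Tool frame: the origin (TCP) lies on the centre line of the jaws, within the pads' length; the fingertips stand 14 mm ahead of it and the grasp point (between the pads) lies 5 mm behind it; z points along the fingers, x is the direction in which the jaws open and shut, and the axes are right-handed (so a half turn about z gives the same grasp; the last joint's range is limited). The gripper opens to 85 mm and grips with 20 to 120 N. Pads are 22 mm wide; open, the fingers measure 114 mm over their backs; the gripper's body (76 mm by 85 mm) begins 54 mm behind the grasp point. The pads swing forward as they close: fully open they stand 13 mm farther back than shut.
Start: joints at [-79.773, 21.807, 74.336, -0, 83.858, -12.336], TCP at [0.211, -0.508, 0.245] pointing down, gripper open.
Joint ranges: [-178.18, 178.18], [-50.72, 133.34], [12.68, 142.11], [-81.47, 261.47], [9.98, 163.14], [-165.26, 165.26]. Speed limits (degrees/s): [136.94, 136.94, 180, 180, 180, 180].

INTERFACE

Orientations are given as a 3x3 rotation matrix whose columns are the frame's x, y, z axes.
In Python, from rig import * gives the robot as it stands.
- The arm moves only by the shell command python3 -m crank 'ROWS' [FORCE]. ROWS is JSON, one flat list of numbers, 7 for each row, row after row: the turn, a rotation vector about the world's x, y, z in rad, then the shift along the world's x, y, z in m, then the opening in per cent of the stroke, from 0 (shut) to 100 (fully open). A call has 1 to 20 rows; each row shifts and turns the commanded pose from where the row before left it; what a row does not reach is not made up. A row lasts 1/10 s, in which the tool goes at most 50 mm and 8.59 degrees, less where a joint would pass 70% of its speed; a pose out of reach is approached as far as the arm can. A call is refused whole if a number of a shift passes 0.05 or a number of a turn 0.15, either way. A call with a gripper value outside its range is refused whole. The fingers move at their own pace and stop on an object; FORCE is the grip in N (left out, the last holds). Time passes only in rows, so rows that do not move let the fingers close. It gives the time, the measured TCP pose, the force and the opening at its end, in the units of the state.
- observe(): the state, without advancing time (a new reading comes with each control period).
- get_image(name): name is "scene" or "top" or "wrist"; returns a dict with "frame" (384x512x3 uint8, red, green, blue), "fov_y" (degrees; the focal length in pixels is half the picture's height over the tangent of half this angle, whatever the lens; pixels are square), "cx", "cy" (the principal point, pixels), "world_to_cam" (4x4, takes a point from world to camera coordinates). Camera axes: x right, y up, looking along -z (the intrinsics and any distortion apply to the point x, -y, -z); pixel columns grow to the right and rows downward; lengths in m; the calibration is good to about 2 mm. A picture is of the moment at which its call begins. There is no depth.
- close_job(): hands the job in, once; it reports no verdict.
The state is a dict: "time_s": time; "q": joint angles; "qvel": joint speeds; "joint_efforts": joint torques, N m; "position": TCP position; "tool_rot": TCP orientation; "ft_force": force on the tool from outside, world axes, zero at the start; "wrist_torque": the same for the moment, N m; "grip_width": finger opening in m.
Only numpy, scipy, OpenCV 4.12 (cv2) and the standard library are available. Lean on these libraries where they do the work, as an engineer would, in place of code of your own. Each camera call takes 0.05 s, during which the arm holds its last target. There are 200 camera calls.

## Working session

There is one attempt and no reset: what is moved stays moved. The work goes in short steps, Python scripts to look and compute and a shell command to move; the robot and the scene stay as the last step left them, time stands still between calls to the robot, and variables do not carry over. Pictures are saved under pics/ and viewed, about 8 in all and at most 12, crops included, and the job is handed in when it is done.

```bash
mkdir -p pics; ls
python3 - <<'E'
from rig import *
import cv2
print(observe())
for n in ["scene","top"]:
    d=get_image(n); cv2.imwrite(f"pics/{n}0.png",d["frame"][:,:,::-1]); print(n,{k:v for k,v in d.items() if k!="frame"})
E
```

```text
pics
{'time_s': 0.0, 'q': array([-7.97707211e+01,  2.18412673e+01,  7.43859909e+01, -1.21699875e-04,
        8.38574543e+01, -1.23367952e+01]), 'qvel': array([ 0.06505335, -0.08423689, -0.08570616,  0.01491048,  0.01380869,
       -0.02932594]), 'joint_efforts': array([ 1.52546785e-03, -4.48454726e+01, -2.31279087e+01, -1.09118785e-04,
        4.68273924e-03, -1.19039157e-05]), 'position': array([ 0.21099964, -0.50761585,  0.24470188]), 'tool_rot': array([[ 3.83748625e-01, -9.23437557e-01, -2.64643768e-04],
       [-9.23436465e-01, -3.83748588e-01,  1.45463594e-03],
       [-1.44482213e-03, -3.13832836e-04, -9.99998907e-01]]), 'ft_force': array([ 0.52729679,  0.05390468, -0.30969486]), 'wrist_torque': array([-0.07266426,  0.01274413, -0.01120509]), 'grip_width': 0.08541322769482373}
scene {'fov_y': 53.035094283949974, 'cx': 259.79728567376463, 'cy': 189.86137441149353, 'world_to_cam': array([[-0.80784217,  0.58904828,  0.02032616,  0.42444071],
       [-0.36213649, -0.52326549,  0.7713951 ,  0.14840906],
       [ 0.46502493,  0.61580464,  0.6360318 , -1.26645358],
       [ 0.        ,  0.        ,  0.        ,  1.        ]])}
top {'fov_y': 53.15760939097914, 'cx': 252.28867745604887, 'cy': 193.02763423219898, 'world_to_cam': array([[ 0.01100207, -0.99992656,  0.00508244,  0.01352366],
       [ 0.99175956,  0.01156073,  0.12759044, -0.57501049],
       [-0.12763982,  0.0036368 ,  0.99181392, -1.13362892],
       [ 0.        ,  0.        ,  0.        ,  1.        ]])}
```

View pics/scene0.png

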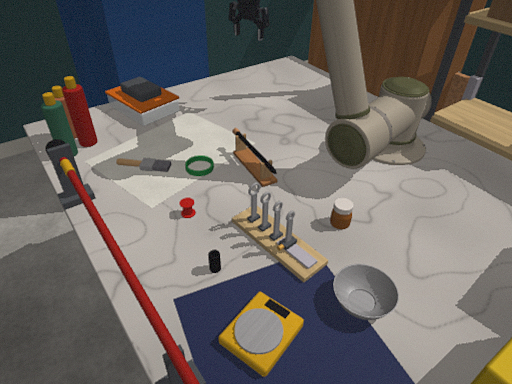

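View pics/top0.png

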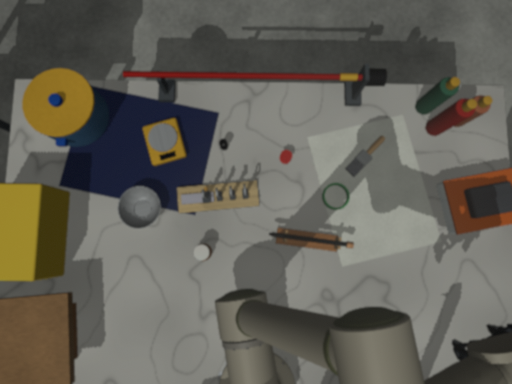

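The scene shows the rest at about (255,155) and the ring stand at (270,235). In the top view the blank runs from its cork at (350,243) to its tip at (272,235). The stand runs from the largest ring at (247,190) to the foot at (190,197), so both point roughly along +y.

```bash
cat > h.py <<'E'
from rig import *
import numpy as np, cv2
def cam(d):
    f=d["frame"].shape[0]/2/np.tan(np.radians(d["fov_y"]/2)); W=d["world_to_cam"]; return f,W[:3,:3],W[:3,3]
def ray(d,u,v):
    f,R,t=cam(d); c=np.array([(u-d["cx"])/f,-(v-d["cy"])/f,-1.]); return -R.T@t, R.T@c
def plane(d,u,v,z):
    o,r=ray(d,u,v); return o+r*(z-o[2])/r[2]
def proj(d,p):
    f,R,t=cam(d); c=R@np.asarray(p)+t; return np.array([d["cx"]-f*c[0]/c[2], d["cy"]+f*c[1]/c[2]])
def tri(*obs):
    A=np.zeros((3,3));b=np.zeros(3)
    for d,u,v in obs:
        o,r=ray(d,u,v); r=r/np.linalg.norm(r); P=np.eye(3)-np.outer(r,r); A+=P;b+=P@o
    p=np.linalg.solve(A,b)
    return p,[np.round(proj(d,p)-[u,v],1) for d,u,v in obs]
def snap(n,name):
    d=get_image(n); cv2.imwrite(f"pics/{name}.png",d["frame"][:,:,::-1]); np.save(f"pics/{name}.npy",d,allow_pickle=True); return d
def load(name): return np.load(f"pics/{name}.npy",allow_pickle=True).item()
E
python3 - <<'E'
from h import *
d=snap("top","top1"); s=snap("scene","scene1"); w=snap("wrist","wrist1")
for n,u,v,z in [("tip",272,235,.06),("cork",350,243,.06),("standR",259,190,.015),("standL",178,198,.015),("jar",203,250,.065),("bowl",140,206,.045),("tape",335,196,.018),("spool",286,156,.03)]: print(n,plane(d,u,v,z).round(3))
a=cv2.resize(d["frame"][165:260,170:360,::-1],None,fx=4,fy=4,interpolation=cv2.INTER_CUBIC)
cv2.imwrite("pics/topcrop.png",a)
f,R,t=cam(w); print("wristcam",w["fov_y"],w["cx"],w["cy"],(-R.T@t).round(3),R.round(2).tolist())
E
```

```text
tip [ 0.448 -0.039  0.06 ]
cork [ 0.427 -0.269  0.06 ]
standR [ 0.587 -0.001  0.015]
standL [0.559 0.25  0.015]
jar [0.402 0.162 0.065]
bowl [0.53  0.358 0.045]
tape [ 0.571 -0.236  0.018]
spool [ 0.693 -0.083  0.03 ]
wristcam 62.49210892343293 250.97931054435506 198.2405342351875 [ 0.282 -0.479  0.375] [[0.38, -0.92, 0.0], [0.88, 0.37, -0.3], [0.28, 0.12, 0.95]]
```

View pics/topcrop.png

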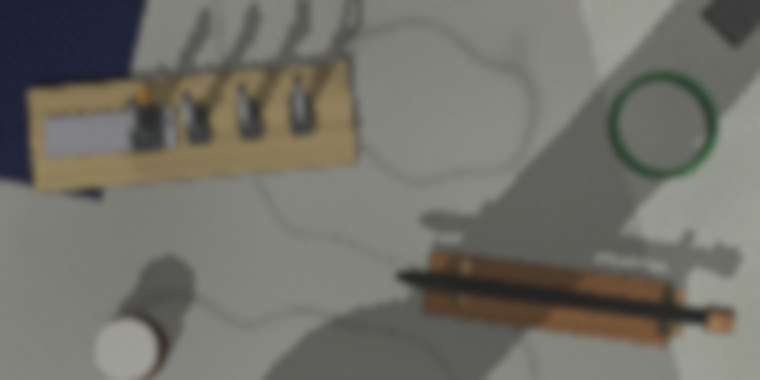

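Crop: the tip is at (400,277) and the cork end at (733,320). The rest posts are at x≈465 and 675, and the rings at x≈303, 248, 197 and 150, with the foot to the left. Next I fly to a spot above the grip point for a near look.

```bash
python3 -m crank '[0,0,0.12,0.025,0.033,0,100, 0,0,0.12,0.025,0.033,0,100, 0,0,0.12,0.025,0.033,0,100, 0,0,0.12,0.025,0.033,0,100, 0,0,0.12,0.025,0.033,0,100, 0,0,0.12,0.025,0.033,0,100, 0,0,0.12,0.025,0.033,0,100, 0,0,0.12,0.025,0.033,0,100, 0,0,0.12,0.021,0.033,0,100, 0,0,0,0,0,0,100, 0,0,0,0,0,0,100,0,0,0,0,0,0,100]'
python3 - <<'E'
from h import *
d=snap("wrist","wrest"); print(observe()["ft_force"])
E
python3 -m crank '[0,0,0.05,0.035,0.048,0.01,100, 0,0,0.05,0.035,0.048,0.01,100, 0,0,0.05,0.035,0.048,0,100, 0,0,0.05,0.035,0.048,0,100, 0,0,0,0,0.048,0,100, 0,0,0,0,0,0,100, 0,0,0,0,0,0,100,0,0,0,0,0,0,100]'
python3 - <<'E'
from h import *
a=load("wrest"); b=snap("wrist","wstand"); cv2.imwrite("pics/pair.png",np.hstack([a["frame"],b["frame"]])[:,:,::-1][:,:, :]); 
im=cv2.imread("pics/pair.png"); cv2.imwrite("pics/pair.png",cv2.resize(im,(800,300)))
E
```

```text
time_s: 1.45
position: [0.4317, -0.2116, 0.2453]
tool_rot: [[0.995, -0.099, -0.0], [-0.099, -0.995, -0.0], [-0.0, 0.0, -1.0]]
ft_force: [-0.3, 0.0, 0.3]
grip_width: 0.0851
[ 0.15572917 -0.82371474 -0.37541393]
time_s: 2.3
position: [0.549, -0.004, 0.2619]
tool_rot: [[0.995, 0.101, -0.0], [0.101, -0.995, -0.0], [-0.0, 0.0, -1.0]]
ft_force: [0.0, -0.3, -0.7]
grip_width: 0.0856
```

View pics/pair.png

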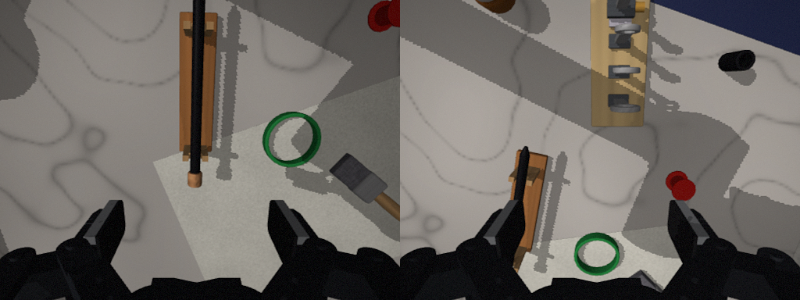

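The first wrist view shows the blank along column ≈197 (pair pixels) with the cork at (195,180). The second shows the rings at (625,105), (625,72), (620,40) and the tip of the blank at (525,150). I'm shifting forward to get the whole stand in view.

```bash
python3 -m crank '[0,0,0,0.01,0.045,0,100, 0,0,0,0.01,0.045,0,100, 0,0,0,0,0,0,100, 0,0,0,0,0,0,100]'
python3 - <<'E'
from h import *
b=snap("wrist","wst2"); t=load("top1");a=load("wstand")
cv2.imwrite("pics/v5.png",np.hstack([cv2.resize(b["frame"][0:230,200:360],None,fx=2.6,fy=2.6,interpolation=2),cv2.resize(a["frame"][0:230,210:350],None,fx=2.6,fy=2.6,interpolation=2)])[:,:,::-1])
# stand contour
for d in (b,a):
    h=cv2.cvtColor(d["frame"],cv2.COLOR_RGB2HSV); m=cv2.inRange(h,(12,60,90),(28,255,255)); n,l,s,c=cv2.connectedComponentsWithStats(m)
    for i in np.argsort(-s[1:,4])[:3]+1: print(s[i])
E
```

```text
time_s: 2.75
position: [0.5692, 0.0869, 0.2618]
tool_rot: [[0.995, 0.102, -0.0], [0.102, -0.995, -0.0], [-0.0, 0.0, -1.0]]
ft_force: [0.1, -1.1, 0.1]
grip_width: 0.0853
[  216    10    76   220 10007]
[ 373    0  136   47 3240]
[142 261  28  94 824]
[ 244    0   76  162 8133]
[ 152  197   36  122 1858]
[138 225  11  31 157]
```

View pics/v5.png

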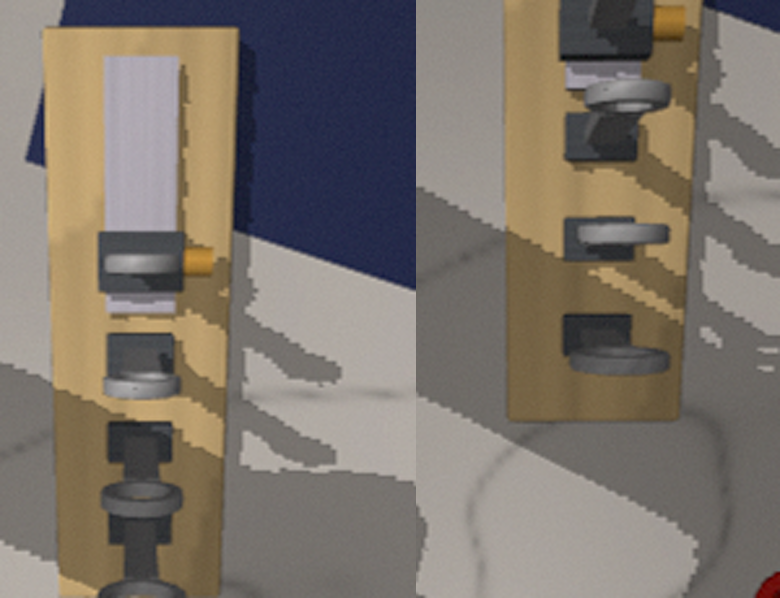

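The left crop shows ring1 (bottom), ring2 (142,497) and ring3 (141,383), with the sliding ring at (142,262) on its foot. The base corners are at (45,27) and (238,28). In the right crop ring1 is at (619,357) and the base's near corners are at (508,418) and (681,418).

Run:
```python
from h import *
b=load("wst2");a=load("wstand");t=load("top1")
B=lambda u,v:(b,200+u/2.6,v/2.6); A=lambda u,v:(a,210+(u-416)/2.6,v/2.6)
for n,o in dict(TL=B(45,27),TR=B(238,28),BL=A(508,418),BR=A(681,418)).items(): print(n,plane(*o,.015).round(4))
for n,o in dict(r4=B(142,262),r3=B(141.5,380),r2=B(142.5,494),r1=B(143,592),r1a=A(619,355),r2a=A(623,231),r3a=A(627,92)).items(): print(n,plane(*o,.110).round(4))
# tri widest points using both views
for n,x,y in [("r2",B(142.5,494),A(623,231)),("r3",B(141.5,380),A(627,92)),("r1",B(143,592),A(619,355))]: print(n,tri(x,y))
# blank axis in both wrist views: dark mask columns
for nm,r0,r1 in (("wrest",5,215),("wstand",190,330)):
    d=load(nm); g=d["frame"].max(2).astype(int); pts=[]
    for r in range(r0,r1,10):
        row=g[r]; c=np.where(row<45)[0]; c=c[(c>(235 if nm=="wrest" else 130))&(c<(270 if nm=="wrest" else 180))]
        if len(c)>5: pts.append((r,c.min(),c.max(),len(c)))
    print(nm,pts)
```

```text
TL [0.5167 0.2454 0.015 ]
TR [0.5943 0.2531 0.015 ]
BL [ 0.5415 -0.0015  0.015 ]
BR [0.6212 0.0066 0.015 ]
r4 [0.5642 0.1601 0.11  ]
r3 [0.5681 0.1218 0.11  ]
r2 [0.5728 0.0816 0.11  ]
r1 [0.577 0.044 0.11 ]
r1a [0.5766 0.0423 0.11  ]
r2a [0.5725 0.0818 0.11  ]
r3a [0.5681 0.1221 0.11  ]
r2 (array([0.57258809, 0.08174138, 0.1104823 ]), [array([-0.2, -0.1]), array([0.2, 0.1])])
r3 (array([0.5680611 , 0.12196796, 0.11090433]), [array([-0., -0.]), array([0., 0.])])
r1 (array([0.57727619, 0.04176965, 0.10472724]), [array([0., 0.]), array([-0., -0.])])
wrest [(5, np.int64(247), np.int64(261), 15), (15, np.int64(247), np.int64(261), 15), (25, np.int64(247), np.int64(261), 15), (35, np.int64(247), np.int64(261), 15), (45, np.int64(246), np.int64(261), 16), (55, np.int64(247), np.int64(260), 14), (65, np.int64(246), np.int64(260), 15), (75, np.int64(246), np.int64(259), 14), (85, np.int64(246), np.int64(259), 14), (95, np.int64(246), np.int64(259), 14), (105, np.int64(246), np.int64(258), 13), (115, np.int64(245), np.int64(258), 14), (125, np.int64(245), np.int64(258), 14), (135, np.int64(24
[... 190 characters left out ...]
85, np.int64(244), np.int64(256), 13), (195, np.int64(244), np.int64(256), 13), (205, np.int64(244), np.int64(255), 12)]
wstand [(190, np.int64(158), np.int64(163), 6), (200, np.int64(153), np.int64(165), 13), (210, np.int64(152), np.int64(163), 12), (220, np.int64(150), np.int64(162), 13), (230, np.int64(149), np.int64(160), 12), (240, np.int64(148), np.int64(159), 12), (250, np.int64(147), np.int64(157), 11), (260, np.int64(148), np.int64(156), 9), (270, np.int64(142), np.int64(157), 16), (280, np.int64(136), np.int64(158), 23), (290, np.int64(131), np.int64(159), 29), (300, np.int64(131), np.int64(157), 27), (310, np.int64(131), np.int64(152), 22), (320, np.int64(131), np.int64(148), 18)]
```

Run:
```python
from h import *
d=load("wrest");a=load("wstand");t=load("top1")
p=plane(d,254.3,5,.06);q=plane(d,249.9,205,.06);print(p,q,(p-q)/np.linalg.norm(p-q))
for r,c in((210,158),(250,152.5)):print(plane(a,c,r,.06))
g=a["frame"].max(2)
for r in range(180,200):print(r,np.where(g[r,140:180]<45)[0]+140)
for r in (186,188,190): print(plane(a,160.5,r,.06))
# cork end in wrest
hs=cv2.cvtColor(d["frame"],cv2.COLOR_RGB2HSV)
for r in range(214,244,2):print(r,d["frame"][r,249])
for r in (219,240): print(plane(d,249.5,r,.06),plane(d,249.5,r,.07))
```

```text
[ 0.44942491 -0.05951618  0.06      ] [ 0.4272296  -0.24318226  0.06      ] [0.11997313 0.99277714 0.        ]
[ 0.44983158 -0.05772372  0.06      ]
[ 0.44405765 -0.10792858  0.06      ]
180 []
181 []
182 []
183 []
184 []
185 []
186 []
187 [160 161]
188 [159 160 161 162]
189 [159 160 161 162]
190 [158 159 160 161 162 163]
191 [157 158 159 160 161 162 163]
192 [156 157 158 159 160 161 162 163]
193 [156 157 158 159 160 161 162 163]
194 [155 156 157 158 159 160 161 162 163 164]
195 [155 156 157 158 159 160 161 162 163 164]
196 [154 155 156 157 158 159 160 161 162 163 164 165]
197 [154 155 156 157 158 159 160 161 162 163 164]
198 [154 155 156 157 158 159 160 161 162 163 164 165]
199 [154 155 156 157 158 159 160 161 162 163 164 165]
[ 0.45220922 -0.02961273  0.06      ]
[ 0.45224126 -0.0318809   0.06      ]
[ 0.45227344 -0.03415815  0.06      ]
214 [11 16 17]
216 [15 15 15]
218 [13 15 18]
220 [21 20 21]
222 [46 30 19]
224 [161 112  74]
226 [151 105  70]
228 [145 102  67]
230 [145 101  66]
232 [152 107  71]
234 [139  98  65]
236 [134  93  62]
238 [136  94  59]
240 [146 122 104]
242 [159 156 146]
[ 0.42523522 -0.25886698  0.06      ] [ 0.42566879 -0.25495657  0.07      ]
[ 0.42278507 -0.28332661  0.06      ] [ 0.42329638 -0.27864017  0.07      ]
```

```bash
python3 -m crank '[0,0,-0.028,-0.017,-0.036,-0.016,100, 0,0,-0.028,-0.017,-0.036,-0.016,100, 0,0,-0.028,-0.017,-0.036,-0.016,100, 0,0,-0.028,-0.017,-0.036,-0.016,100, 0,0,-0.028,-0.017,-0.036,-0.016,100, 0,0,-0.028,-0.017,-0.036,-0.016,100, 0,0,-0.028,-0.017,-0.036,-0.016,100, 0,0,-0.028,-0.017,-0.036,-0.016,100, 0,0,0,0,0,0,100,0,0,0,0,0,0,100]'
python3 - <<'E'
from h import *
o=observe();print(o["position"],o["tool_rot"].round(4).tolist()); d=snap("wrist","whov")
g=d["frame"].max(2)
for r in range(5,330,30):
    c=np.where(g[r,180:330]<45)[0]+180; print(r,c.min() if len(c) else 0,c.max() if len(c) else 0,len(c))
E
```

```text
time_s: 3.8
position: [0.4321, -0.202, 0.134]
tool_rot: [[0.992, -0.125, -0.0], [-0.125, -0.992, 0.0], [-0.0, -0.0, -1.0]]
ft_force: [0.0, 0.0, -0.5]
grip_width: 0.0852
[ 0.43209853 -0.20197417  0.13396684] [[0.9922, -0.1247, -0.0003], [-0.1247, -0.9922, 0.0003], [-0.0003, -0.0002, -1.0]]
5 239 262 24
35 239 263 25
65 240 261 22
95 240 261 22
125 241 261 21
155 241 261 21
185 241 260 20
215 242 260 19
245 242 261 20
275 243 260 18
305 0 0 0
```

```bash
python3 -m crank '[0,0,0.004,-0.0005,-0.002,-0.03,100, 0,0,0,0,0,-0.03,100, 0,0,0,0,0,-0.019,100, 0,0,0,0,0,0,100, 0,0,0,0,0,0,30, 0,0,0,0,0,0,30,0,0,0,0,0,0,30,0,0,0,0,0,0,30,0,0,0,0,0,0,0,0,0,0,0,0,0,0,0,0,0,0,0,0,0,0,0,0,0,0,0,0]' 80
python3 - <<'E'
from h import *
o=observe();print(o["position"],o["ft_force"],o["wrist_torque"],o["grip_width"])
E
```

```text
time_s: 5.05
position: [0.4326, -0.2025, 0.0554]
tool_rot: [[0.993, -0.117, 0.0], [-0.117, -0.993, -0.0], [0.001, 0.0, -1.0]]
ft_force: [-0.8, 0.4, 6.1]
grip_width: 0.0115
[ 0.43261834 -0.20250397  0.05542218] [-0.78130749  0.44298147  6.14132139] [ 0.12839424  0.20561746 -0.02364197] 0.011480437905438746
```

```bash
python3 -m crank '[0,0,0,0,0,0.003,0, 0,0,0,0,0,0.01,0,0,0,0,0,0,0.02,0,0,0,0,0,0,0.03,0,0,0,0,0,0,0.02,0,0,0,0,0,0,0,0,0,0,0,0,0,0,0]'
python3 - <<'E'
from h import *
o=observe();print(o["position"],o["ft_force"],o["wrist_torque"],o["grip_width"])
s=snap("scene","s2");t=snap("top","t2")
A=cv2.resize(s["frame"][100:260,200:330],None,fx=3,fy=3,interpolation=2);B=cv2.resize(t["frame"][165:325,230:363],None,fx=3,fy=3,interpolation=2)
cv2.imwrite("pics/v6.png",np.hstack([A,B])[:,:,::-1])
E
```

```text
time_s: 5.75
position: [0.4324, -0.2023, 0.138]
tool_rot: [[0.993, -0.117, 0.0], [-0.117, -0.993, -0.0], [0.0, 0.0, -1.0]]
ft_force: [-0.2, 0.2, -1.0]
grip_width: 0.0116
[ 0.43238805 -0.20229151  0.13798797] [-0.17825961  0.17046439 -0.97819338] [-0.04147009  0.0198716   0.0373958 ] 0.01155632268330812
```

View pics/v6.png

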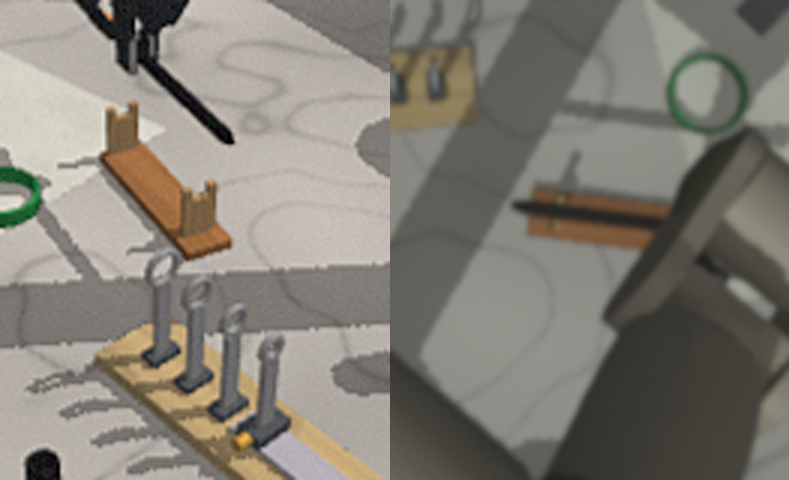

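The blank is lifted. In the left crop its tip is at (232,141); in the right crop it is at (515,206). The rest is empty and upright. Next I check the pitch and tip height by casting rays onto the blank's vertical plane, using the level blank in the rest as the reference.

```bash
cat > tube.py <<'E'
from h import *
def vplane(d,u,v,p0,dr):
    n=np.array([dr[1],-dr[0],0]); o,r=ray(d,u,v); return o+r*(n@(p0-o))/(n@r)
def tube(d,p0,dr,s0,s1,thr=50):
    """centreline of the dark tube seen by d, cast on the vertical plane through p0 along dr (s along dr from p0)"""
    g=d["frame"].max(2); out=[]
    for s in np.linspace(s0,s1,25):
        q=p0+dr*s; c=proj(d,q); e=proj(d,q+dr*.01)-c; e/=np.linalg.norm(e); nn=np.array([-e[1],e[0]])
        k=np.arange(-9,9.01,.25); P=c+k[:,None]*nn
        val=cv2.remap(g,P[:,0].astype(np.float32)[None],P[:,1].astype(np.float32)[None],1)[0]
        w=k[val<thr]
        if len(w)>6: m=vplane(d,*(c+nn*w.mean()),p0,dr); out.append((s,(m-p0)@dr,m[2]*1000,np.ptp(w)))
    return np.array(out)
E
python3 - <<'E'
from tube import *
s=load("scene1"); dr=np.array([.12,.9928,0]); tip=np.array([.4523,-.031,.06])
r=tube(s,tip,dr,-.16,-.03); print(r.round(3)[::4]); print(np.polyfit(r[:,1],r[:,2],1))
s2=load("s2");t2=load("t2"); d2=np.array([.117,.993,0]); g=np.array([.4324,-.2023,.143]); 
r=tube(s2,g,d2,.04,.155); print(r.round(3)[::4]); print(np.polyfit(r[:,1],r[:,2],1))
p,e=tri((s2,277.3,147),(t2,271.7,233.7)); print(p,e,(p-g)@d2, np.cross(d2,p-g)[2])
# dark run end along axis in scene, before/after
for d,p0,dd in((s,tip,dr),(s2,g+.174*d2,d2)):
    print([(k,int(d["frame"][int(round(proj(d,p0+dd*k/1000)[1])),int(round(proj(d,p0+dd*k/1000)[0]))].max())) for k in range(-16,14,2)])
E
```

```text
[[-1.6000e-01 -1.6100e-01  5.9369e+01  2.7500e+00]
 [-1.3800e-01 -1.3900e-01  5.8753e+01  3.0000e+00]
 [-1.1700e-01 -1.1800e-01  5.8769e+01  3.5000e+00]
 [-9.5000e-02 -9.6000e-02  5.9393e+01  3.2500e+00]
 [-7.3000e-02 -7.3000e-02  6.0000e+01  3.0000e+00]
 [-5.2000e-02 -5.3000e-02  5.8817e+01  3.0000e+00]
 [-3.0000e-02 -3.1000e-02  5.8249e+01  4.2500e+00]]
[ 3.4802526  59.67406251]
[[4.00000e-02 3.90000e-02 1.41385e+02 3.25000e+00]
 [5.90000e-02 5.80000e-02 1.41405e+02 3.25000e+00]
 [7.80000e-02 7.70000e-02 1.41950e+02 3.50000e+00]
 [9.80000e-02 9.70000e-02 1.41963e+02 3.50000e+00]
 [1.17000e-01 1.15000e-01 1.41462e+02 3.25000e+00]
 [1.36000e-01 1.34000e-01 1.40974e+02 3.50000e+00]
 [1.55000e-01 1.54000e-01 1.42001e+02 3.50000e+00]]
[ -1.21784798 141.81159196]
[ 0.44930486 -0.03371239  0.13872188] [array([-0.2, -0. ]), array([-0.1,  0.2])] 0.16938536056581568 0.0029382225665638105
[(-16, 22), (-14, 23), (-12, 23), (-10, 23), (-8, 30), (-6, 30), (-4, 8), (-2, 8), (0, 8), (2, 73), (4, 73), (6, 122), (8, 122), (10, 122), (12, 123)]
[(-16, 23), (-14, 23), (-12, 25), (-10, 24), (-8, 24), (-6, 10), (-4, 10), (-2, 47), (0, 0), (2, 145), (4, 145), (6, 173), (8, 189), (10, 192), (12, 191)]
```

The blank is level, about 4.5 mm above the TCP, with its tip about 174 mm ahead. Now I move to the pre-insert pose, with the tip about 25 mm before ring1.

```bash
python3 -m crank '[0,0,0.037,0.0275,0.0078,0,0, 0,0,0.037,0.0275,0.0078,0,0, 0,0,0.037,0.0275,0.0078,0,0, 0,0,0.037,0.0275,0.0078,0,0,0,0,0.037,0.0275,0.0078,0,0, 0,0,0.037,0.0275,0.0078,0,0, 0,0,0,0,0,-0.016,0, 0,0,0,0,0,-0.0165,0, 0,0,0,0,0,0,0,0,0,0,0,0,0,0,0,0,0,0,0,0,0]'
python3 - <<'E'
from tube import *
o=observe();print(o["position"],o["tool_rot"].round(4).tolist(),o["ft_force"],o["wrist_torque"])
s=snap("scene","s3");t=snap("top","t3")
A=cv2.resize(s["frame"][110:260,200:330],None,fx=3,fy=3,interpolation=2);B=cv2.resize(t["frame"][150:300,230:363],None,fx=3,fy=3,interpolation=2)
cv2.imwrite("pics/v7.png",np.hstack([A,B])[:,:,::-1])
g=o["position"]+[0,0,.0045]; d2=np.r_[-o["tool_rot"][:2,1],0]
r=tube(s,g,d2,.04,.15); print(r.round(3)[::4]); print(np.polyfit(r[:,1],r[:,2],1))
R1=np.array([.577,.0424,.11]);e=np.array([-.104,.9945,0])
print("err lateral of axis at ring1, ring3",[np.cross(e,g+d2*L-(R1+e*k))[2] for L,k in((.199,0),(.279,.08))])
for k,rr in((0,17),(.04,15),(.08,13.5)):
    print("ring px scene",proj(s,R1+e*k),"top of",proj(s,R1+e*k+[0,0,rr/1000]))
E
```

```text
time_s: 6.95
position: [0.5977, -0.1558, 0.106]
tool_rot: [[0.995, 0.105, 0.001], [0.105, -0.995, -0.0], [0.001, 0.0, -1.0]]
ft_force: [-0.9, 0.4, -1.1]
grip_width: 0.012
[ 0.59771987 -0.15584291  0.10599181] [[0.9945, 0.1046, 0.0007], [0.1046, -0.9945, -0.0003], [0.0006, 0.0004, -1.0]] [-0.94668311  0.37008953 -1.1400308 ] [-0.02755151 -0.00093586  0.01394231]
[[4.00000e-02 3.90000e-02 1.08959e+02 4.25000e+00]
 [5.80000e-02 5.80000e-02 1.09987e+02 3.75000e+00]
 [7.70000e-02 7.60000e-02 1.09992e+02 3.75000e+00]
 [9.50000e-02 9.50000e-02 1.09997e+02 3.75000e+00]
 [1.13000e-01 1.13000e-01 1.09513e+02 3.50000e+00]
 [1.32000e-01 1.31000e-01 1.10008e+02 3.75000e+00]
 [1.50000e-01 1.49000e-01 1.09534e+02 4.00000e+00]]
[  0.52970758 109.61062762]
err lateral of axis at ring1, ring3 [np.float64(0.00013328933272557992), np.float64(0.00018230931093358787)]
ring px scene [253.62358175 188.95562432] top of [253.69787225 183.28277517]
ring px scene [265.18763579 197.38044902] top of [265.38160873 192.34488899]
ring px scene [277.36062796 206.24890682] top of [277.66285709 201.69122958]
```

View pics/v7.png

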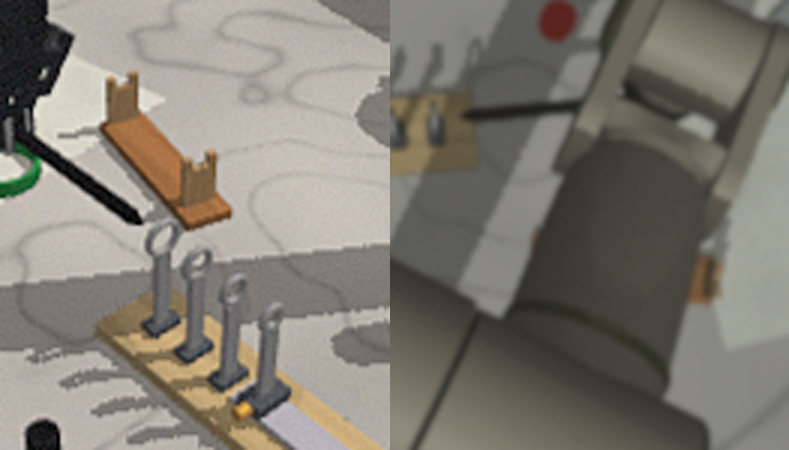

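Left crop: the tip is at (140,220), and ring1 at (161,240) lies just ahead on the same line. The numbers agree to about 0.5 mm. I advance through ring1 and then ring2, watching the forces.

```bash
python3 -m crank '[0,0,0,-0.0010,0.010,-0.0005,0, 0,0,0,-0.0011,0.010,0,0, 0,0,0,-0.0010,0.010,0,0, 0,0,0,-0.0011,0.010,0,0, 0,0,0,0,0,0,0, 0,0,0,0,0,0,0]'
python3 - <<'E'
from tube import *
o=observe();print(o["position"],o["ft_force"],o["wrist_torque"])
E
python3 -m crank '[0,0,0,-0.0010,0.010,0,0, 0,0,0,-0.0010,0.010,0,0, 0,0,0,-0.0011,0.010,0,0, 0,0,0,-0.0010,0.010,0,0, 0,0,0,0,0,0,0, 0,0,0,0,0,0,0]'
python3 - <<'E'
from tube import *
o=observe();print(o["position"],o["ft_force"],o["wrist_torque"])
R1=np.array([.577,.0424,.11]);e=np.array([-.104,.9945,0]);g=o["position"];print("along",(g-R1)@e,"lat",np.cross(e,g-R1)[2])
s=snap("scene","s4");cv2.imwrite("pics/v8.png",cv2.resize(s["frame"][140:240,200:320,::-1],None,fx=5,fy=5,interpolation=2))
E
```

```text
time_s: 7.65
position: [0.5934, -0.1153, 0.105]
tool_rot: [[0.994, 0.106, 0.0], [0.106, -0.994, -0.0], [0.0, 0.0, -1.0]]
ft_force: [0.1, -0.1, -1.0]
grip_width: 0.0113
[ 0.59343133 -0.11532316  0.10503585] [ 0.05420413 -0.07424358 -1.00963073] [-0.06742251  0.01297185  0.0461849 ]
time_s: 8.25
position: [0.5893, -0.0754, 0.105]
tool_rot: [[0.994, 0.105, 0.0], [0.105, -0.994, -0.0], [0.0, 0.0, -1.0]]
ft_force: [-0.3, -0.4, -0.9]
grip_width: 0.0114
[ 0.58931068 -0.07536114  0.10500605] [-0.27395202 -0.3687917  -0.87374052] [-0.10875048 -0.05955643  0.07218952]
along -0.118393760876781 lat 4.190521908828057e-06
```

View pics/v8.png

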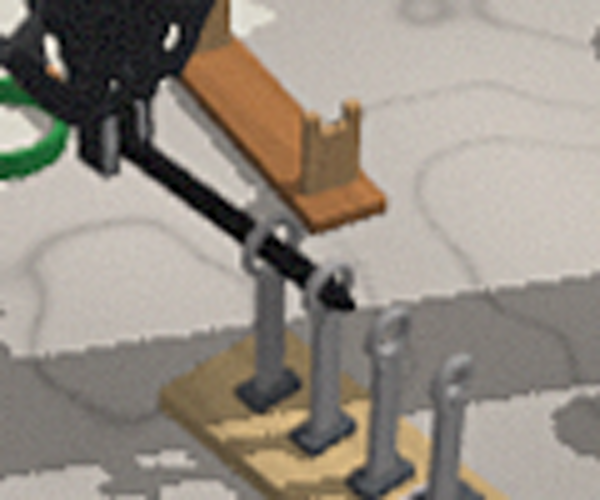

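The tip is at (352,305), clear through rings 1 and 2, with forces near zero. Next is ring3.

```bash
python3 -m crank '[0,0,0,-0.0008,0.0075,0,0, 0,0,0,-0.0008,0.0075,0,0, 0,0,0,-0.0004,0.004,0,0, 0,0,0,0,0,0,0]' ; python3 -m crank '[0,0,0,-0.0005,0.005,0,0, 0,0,0,-0.0005,0.005,0,0, 0,0,0,-0.0005,0.005,0,0, 0,0,0,-0.0005,0.005,0,0, 0,0,0,-0.0002,0.002,0,0, 0,0,0,0,0,0,0,0,0,0,0,0,0,0]'
python3 - <<'E'
from tube import *
o=observe();print(o["position"],o["ft_force"],o["wrist_torque"])
R1=np.array([.577,.0424,.11]);e=np.array([-.104,.9945,0]);g=o["position"];print("along",(g-R1)@e,"lat",np.cross(e,g-R1)[2])
E
```

```text
time_s: 8.7
position: [0.5872, -0.0559, 0.105]
tool_rot: [[0.994, 0.106, -0.0], [0.106, -0.994, 0.0], [-0.0, -0.0, -1.0]]
ft_force: [0.1, -1.0, -0.5]
grip_width: 0.0119
time_s: 9.4
position: [0.5851, -0.0347, 0.1049]
tool_rot: [[0.994, 0.105, 0.0], [0.105, -0.994, -0.0], [0.0, 0.0, -1.0]]
ft_force: [0.4, -0.6, -0.5]
grip_width: 0.0113
[ 0.58508563 -0.03465659  0.1049444 ] [ 0.39186558 -0.60836767 -0.54788449] [-0.04185648  0.04571165 -0.02334424]
along -0.07747368521144397 lat -2.7276022838026298e-05
```

```bash
python3 -m crank '[0,0,0,-0.0005,0.005,0,0, 0,0,0,-0.0005,0.005,0,0, 0,0,0,-0.0005,0.005,0,0, 0,0,0,0,0,0,0,0,0,0,0,0,0,0]' | grep -v rot; for i in 1 ; do python3 -m crank '[0,0,0,-0.0002,0.002,0,0, 0,0,0,-0.0001,0.001,0,0, 0,0,0,0,0,0,0]'| grep -v rot; done; python3 -m crank '[0,0,0,-0.0001,0.001,0,0, 0,0,0,-0.0001,0.001,0,0, 0,0,0,0,0,0,0]'| grep -v rot
```

```text
time_s: 9.9
position: [0.5835, -0.0194, 0.1049]
ft_force: [-0.1, -0.3, -0.0]
grip_width: 0.0114
time_s: 10.2
position: [0.5832, -0.0165, 0.1049]
ft_force: [-0.3, 0.9, -1.4]
grip_width: 0.0115
time_s: 10.5
position: [0.583, -0.0145, 0.1049]
ft_force: [-0.6, 0.2, -0.2]
grip_width: 0.0115
```

```bash
f(){ grep -E 'time|position|ft_force' | tr '\n' ' '; echo; }
python3 -m crank '[0,0,0,-0.0001,0.001,0,0, 0,0,0,-0.0001,0.001,0,0, 0,0,0,0,0,0,0]'|f; python3 -m crank '[0,0,0,-0.0001,0.001,0,0, 0,0,0,0,0,0,0]'|f; python3 -m crank '[0,0,0,-0.0001,0.001,0,0, 0,0,0,0,0,0,0]'|f
```

```text
time_s: 10.8 position: [0.5828, -0.0125, 0.1049] ft_force: [-0.3, -0.2, -1.3] 
time_s: 11.0 position: [0.5827, -0.0115, 0.1049] ft_force: [0.1, 0.6, -0.9] 
time_s: 11.2 position: [0.5826, -0.0105, 0.1049] ft_force: [0.9, 0.8, -0.4]
```

```bash
f(){ grep -E 'time|position|ft_force' | tr '\n' ' '; echo; }
python3 -m crank '[0,0,0,-0.0001,0.001,0,0, 0,0,0,0,0,0,0]'|f; python3 -m crank '[0,0,0,-0.0001,0.001,0,0, 0,0,0,0,0,0,0]'|f
```

```text
time_s: 11.4 position: [0.5825, -0.0095, 0.1049] ft_force: [0.2, 0.4, -1.7] 
time_s: 11.6 position: [0.5824, -0.0085, 0.105] ft_force: [-0.2, -0.5, -0.8]
```

```bash
f(){ grep -E 'time|position|ft_force' | tr '\n' ' '; echo; }
python3 -m crank '[0,0,0,-0.0001,0.001,0,0, 0,0,0,0,0,0,0]'|f
```

```text
time_s: 11.8 position: [0.5823, -0.0075, 0.1049] ft_force: [-0.2, 0.2, 0.4]
```

```bash
f(){ grep -E 'time|position|ft_force' | tr '\n' ' '; echo; }
python3 -m crank '[0,0,0,-0.0001,0.001,0,0, 0,0,0,0,0,0,0]'|f
```

```text
time_s: 12.0 position: [0.5822, -0.0066, 0.1049] ft_force: [-1.1, -1.2, 0.1]
```

```bash
f(){ grep -E 'time|position|ft_force' | tr '\n' ' '; echo; }
python3 -m crank '[0,0,0,-0.0001,0.001,0,0, 0,0,0,0,0,0,0]'|f
```

```text
time_s: 12.2 position: [0.5822, -0.006, 0.105] ft_force: [-0.3, -4.8, 0.1]
```

```bash
f(){ grep -E 'time|position|ft_force' | tr '\n' ' '; echo; }
python3 - <<'E'
from h import *
s=snap("scene","s5");cv2.imwrite("pics/v9.png",cv2.resize(s["frame"][150:260,210:330,::-1],None,fx=5,fy=5,interpolation=2))
E
```

```text
(no output)
```

View pics/v9.png

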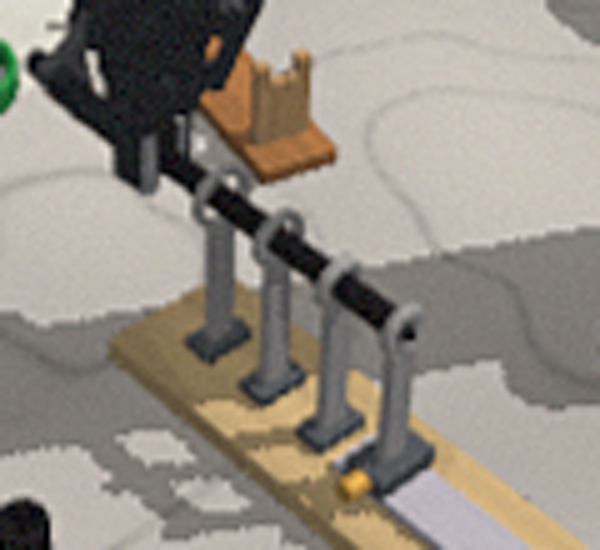

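The tip shows through the last ring at (412,333), and contact reads −4.8 N. I dwell to confirm the steady press.

```bash
f(){ grep -E 'time|position|ft_force' | tr '\n' ' '; echo; }
for i in 1 2 ; do python3 -m crank '[0,0,0,0,0,0,0,0,0,0,0,0,0,0]'|f; done;  python3 -m crank '[0,0,0,0,0.0002,0,0]'|f;python3 -m crank '[0,0,0,0,0,0,0,0,0,0,0,0,0,0]'|f; python3 -m crank '[0,0,0,0,0,0,0]'|f
```

```text
time_s: 12.45 position: [0.5822, -0.006, 0.105] ft_force: [-0.0, -5.0, -0.6] 
time_s: 12.65 position: [0.5822, -0.006, 0.105] ft_force: [-0.2, -5.5, -0.1] 
time_s: 12.75 position: [0.5823, -0.0059, 0.105] ft_force: [-0.7, -5.8, -1.4] 
time_s: 12.95 position: [0.5823, -0.0059, 0.105] ft_force: [-0.6, -6.2, -1.0] 
time_s: 13.05 position: [0.5823, -0.0059, 0.105] ft_force: [-0.0, -6.1, -0.2]
```

Seated at about 6 N. I lower the rear gently, pivoting about the point, so the release drop is tiny, and then check the press again.

```bash
f(){ grep -E 'time|position|ft_force' | tr '\n' ' '; echo; }
python3 -m crank '[0.007,0.0007,0,0,0.00005,-0.0012,0,0.007,0.0007,0,0,0.00005,-0.0012,0,0,0,0,0,0,0,0]'|f; python3 -m crank '[0.007,0.0007,0,0,0.00005,-0.0012,0,0.007,0.0007,0,0,0.00005,-0.0012,0,0,0,0,0,0,0,0]'|f;python3 -m crank '[0,0,0,0,0,0,0,0,0,0,0,0,0,0]'
```

```text
time_s: 13.35 position: [0.5822, -0.0058, 0.1024] ft_force: [0.2, -5.2, -0.2] 
time_s: 13.65 position: [0.5823, -0.0057, 0.1] ft_force: [-0.1, -6.5, 0.1] 
time_s: 13.85
position: [0.5823, -0.0057, 0.1002]
tool_rot: [[0.995, 0.105, -0.002], [0.105, -0.994, 0.027], [0.0, -0.027, -1.0]]
ft_force: [0.1, -6.6, -0.2]
grip_width: 0.0114
```

```bash
python3 -m crank '[0,0,0,0,0,0,18,0,0,0,0,0,0,22,0,0,0,0,0,0,30,0,0,0,0,0,0,50,0,0,0,0,0,0,50,0,0,0,0,0,0,50]' 20
python3 - <<'E'
from h import *
s=snap("scene","s6"); o=observe(); print(o["ft_force"],o["grip_width"],o["position"])
s5=load("s5");d=np.abs(s["frame"].astype(int)-s5["frame"]).max(2)
print("pixel change at ring4/foot",d[200:250,280:305].mean(), d[225:255,275:300].max())
cv2.imwrite("pics/v10.png",cv2.resize(s["frame"][150:260,210:330,::-1],None,fx=5,fy=5,interpolation=2))
E
```

```text
time_s: 14.45
position: [0.5821, -0.0051, 0.1001]
tool_rot: [[0.994, 0.105, -0.003], [0.105, -0.994, 0.028], [0.0, -0.028, -1.0]]
ft_force: [-0.3, 0.0, 0.4]
grip_width: 0.0426
[-0.29147486  0.56969456  0.95010013] 0.04309190400657432 [ 0.58212963 -0.00514943  0.10012302]
pixel change at ring4/foot 4.7184 16
```

View pics/v10.png

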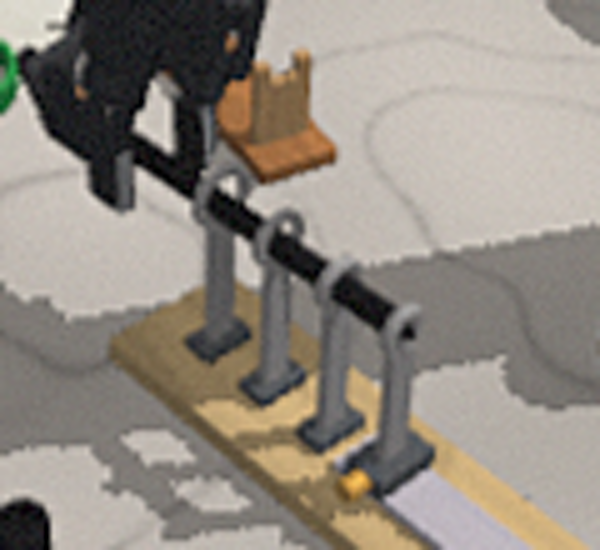

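The fingers are clear of the blank, which lies in the rings with its tip still at (412,333). The ring foot has not moved. I retract now.

```bash
python3 -m crank '[0,0,0,0,-0.001,0.01,50,0,0,0,0,-0.001,0.02,50,0,0,0,0,-0.002,0.03,50,0,0,0,0,-0.02,0.04,50,0,0,0,0,-0.03,0.03,50,0,0,0,0,-0.03,0.03,50,0,0,0,0,0,0,50,0,0,0,0,0,0,50,0,0,0,0,0,0,50]'
python3 - <<'E'
from h import *
s=snap("scene","s7"); s1=load("scene1"); s6=load("s6")
cv2.imwrite("pics/v11.png",cv2.resize(s["frame"][90:390,60:410,::-1],None,fx=2,fy=2,interpolation=2)[:600])
d=np.abs(s["frame"].astype(int)-s6["frame"]).max(2); print(d[205:250,250:310].max())
E
```

```text
time_s: 15.4
position: [0.5817, -0.0884, 0.2593]
tool_rot: [[0.994, 0.105, -0.005], [0.105, -0.994, 0.029], [-0.002, -0.029, -1.0]]
ft_force: [0.4, 0.6, 0.0]
grip_width: 0.0424
78
```

View pics/v11.png

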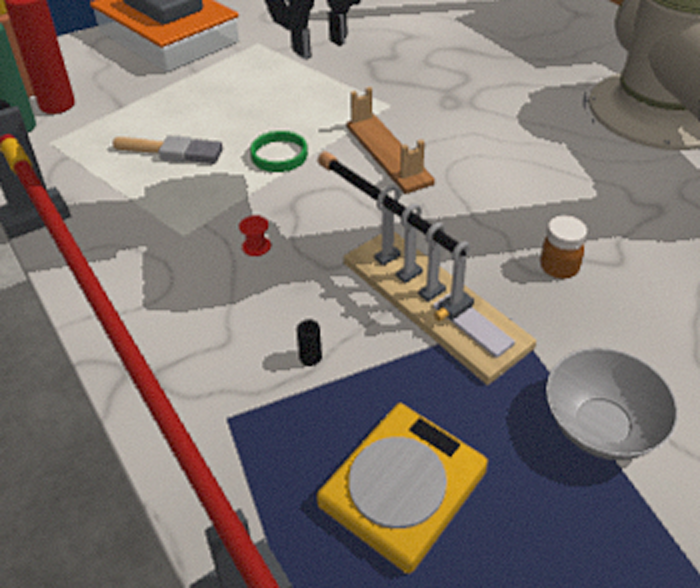

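The blank (cork at (327,159), tip at (462,250)) lies in all four rings, and the bystanders are undisturbed. I hand the job in.

```bash
python3 -c "
from rig import *
print(close_job())"
```

```text
the job is handed in; nothing more can be done
None
```

I took the blank off its rest, slid it point first through the three fixed rings, and seated it in the last ring. Contact came about 45 mm past ring3. The press held steady at about 6 N and peaked at about 6.6 N, well below the roughly 16 N at which the foot slips. I then lowered the rear slightly about the point and opened the gripper. I retracted straight up and handed in at about 15.5 s.

**Last checks:**
- **Blank:** the final picture shows it lying in all four rings, with the tip still through the last one.
- **Gripper:** it was clear of everything, with the force reading near zero.
- **Bystanders:** they look undisturbed in the picture; I did not measure them.
- **Last ring's foot:** the pictures around the release showed no movement. A comparison before and after the retreat gave a pixel change of up to 78 around the stand. I put that down to the gripper's shadow moving away, but did not look into it further.
- **Ring 4 position:** the camera's rough estimate put it about 4 mm nearer than where I felt contact, so I went by feel. The foot may instead have been pushed a little, but the force readings show no sign of that.
- **Grip width:** it read 11.5 mm on the 14 mm tube, but the grip held without visible slip.

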